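Gauge a round leather-cutting die and hold the hand lens at its focus

ROBOT

A 6-joint arm with a two-finger parallel gripper is mounted at the origin on the work surface. World frame = base frame: x ahead of the robot, y to its left, z up, the work surface at z = 0. Lengths are in mm, angles in rad, forces in N, time in s.
With the tool pointing down it reaches from about 350 to 950 mm from the base axis. Payload 17.4 kg.
Tool frame: the origin (TCP) lies midway between the tips of the shut fingers; the grasp point (between the pads) lies 19 mm behind it (ctrl.grip_depth is the y of the grasp point in the tool frame, in mm); y points along the fingers, x is the direction in which the jaws open and shut, and the axes are right-handed (so a half turn about y gives the same grasp; the last joint's range is limited). The gripper opens to 93 mm and grips with 3 to 60 N. Pads are 15 mm wide; open, the fingers measure 128 mm over their backs; the gripper's body (75 mm by 188 mm) begins 65 mm behind the grasp point.
Start: joints at [1.136, 0.116, 1.442, -0, 1.584, -0.038], TCP at [260.875, 622.557, 218.646] pointing down, gripper open.
Joint ranges: [-2.83, 2.83], [-0.83, 2.19], [0.07, 2.5], [-1.14, 4.28], [0.01, 3], [-2.97, 2.97]. Speed limits (rad/s): [1.89, 1.89, 2.22, 3.14, 3.14, 3.14].

INTERFACE

Orientations are given as a unit quaternion [w, x, y, z].
In Python, from workcell import monitor, optics, close_job, ctrl gives the robot as it stands.
- The arm moves only by the shell command python3 -m pendant 'ROWS' [FORCE]. ROWS is JSON, a list of rows, each a list of 5 numbers: the finger opening in mm, from 0 to 93, then the shift along the tool's x, y, z in units of 30 mm (1.0 is 30 mm), then the turn about the tool's y in units of 10 degrees (1.0 is 10 degrees). A call has 1 to 12 rows; each row shifts and turns the commanded pose from where the row before left it, along the tool's axes as they then stand; what a row does not reach is not made up. A row lasts 1/8 s, in which the tool goes at most 62.5 mm and 10.7 degrees, less where a joint would pass 70% of its speed; a pose out of reach is approached as far as the arm can. A call is refused whole if a number of a shift passes 1 or a number of a turn 1, either way. A call with a gripper value outside its range is refused whole. The fingers move at their own pace and stop on an object; FORCE is the grip in N (left out, the last holds). Time passes only in rows, so rows that do not move let the fingers close. It gives the time, the measured TCP pose, the force and the opening at its end, in the units of the state.
- monitor.get_obs(): the state, without advancing time (a new reading comes with each control period).
- optics.read_camera(name): name is "side" or "top"; returns (picture, depth): 480x640x3 uint8, red, green, blue; 480x640 float32, mm along the optical axis (not along the pixel's ray), 0 where there is no reading.
- optics.camera_info(name): a dict with "K" (3x3 intrinsics, pixels), "k1" (the pictures are not rectified: a ray, as slopes to the right and down, at radius r is drawn at 1 + k1 r^2 times it, then the intrinsics apply), "xyz" and "attitude" of the camera in the world. Camera axes: x right, y down, z forward; pixel columns grow to the right and rows downward; lengths in mm; the calibration is good to about 2 mm. A picture is of the moment at which its call begins. camera_info takes no time and is no camera call.
- close_job(): hands the job in, once; it reports no verdict.
The state is a dict: "time_s": time; "q": joint angles; "joint_vel": joint speeds; "joint_torque": joint torques, N m; "position": TCP position; "orientation": TCP orientation; "ft_force": force on the tool from outside, world axes, zero at the start; "torque": the same for the moment, N m; "gripper_width": opening from 0.0 (shut) to 1.0 (fully open).
Only numpy, scipy, OpenCV 4.12 (cv2) and the standard library are available. Lean on these libraries where they do the work, as an engineer would, in place of code of your own. Each camera call takes 0.05 s, during which the arm holds its last target.

TASK

Check the round cutting die: take the amber gauge disc by its knob, set it gently into the die so that its flange lies flat on the cutting edge, without shifting the die, and let go. Then pick up the hand lens by its handle and hold it level and centred over the die, with the middle of the lens at the height of the red tip of the little upright square, where the lens is in focus. Finish while still holding the lens there, steady and touching nothing but your fingers; leave the square, the punch, the thread spool and the hammer where they are.

Things in the scene. Friction and masses are not known exactly. Their poses are not given: they have to be found in the camera images.
- gauge_grip (a point): Gauge disc (loose, 50 g), amber: upwards a boss 47 mm across, 5 deep (foot chamfered 1.5), a flange 60 across, 5 thick, an aluminium knob 16 across, 34 tall. Stands upright on the bench beside the slab. Point on the knob's axis, 12 mm below its top, 22 above the flange's top, 27 above the flange's underside, 32 above the disc's underside; z up.
- gauge_seat (a point): The centre of the gauge flange's underside (the face that rests on the die's edge), 5 mm above the disc's underside. z up.
- die_rim (a point): Round cutting die (loose steel ring, about 260 g, 62 mm outside diameter, 32 mm tall, blue with a bright upper edge) standing edge up on the slab. This point is the centre of the circle at the top of its edge, where the edge is 59 mm outside and 52 mm inside diameter; the hole is open for at least 20 mm below it. z up.
- loupe_grip (a point): Place to grip on the hand lens, near its centre of mass. The lens (loose, 110 g) lies flat on the bench on the other side of the slab from the gauge: steel frame 70 mm across, 12 thick, straight black handle 18 wide, 14 thick. Point mid handle, 7 mm above its underside; x along the handle to the lens, z up; the handle reaches 76 mm to -x, 20 to +x.
- loupe_lens (a point): Centre of the hand lens's glass, midway through its thickness: 70 mm from loupe_grip along +x, 6 mm above the underside. Same axes; the lens is level when z is upright.
- square_tip (a point): Small square standing upright on the far part of the slab: grey head 76 by 18 mm, steel blade 20 wide, its last 10 mm red. Point: centre of the blade's top end, 110 to 140 mm above the slab, set differently each time: the height at which the middle of the lens focuses on the die. The blade slides if pushed; leave it alone.
- slab: Off-white punching slab, 300 mm (x) by 280 mm (y) by 30 mm thick, fixed on the bench. Origin at the centre of its underside, z up.
- punch: Hollow steel punch lying on the slab, 110 mm long, 18 mm thick, origin under its middle, x along it. Leave it alone.
- spool: Spool of black thread with yellow ends, 42 mm in diameter, 64 mm tall, standing on the bench. Origin at the centre of its underside. Leave it alone.
- hammer: Ball-peen hammer with a wooden handle lying on the bench, 34 mm thick; origin under its head, the handle runs 215 mm along -x. Leave it alone.
Not all that is in view belongs to the job. Leave any yellow look-alike of the part that bears loupe_grip alone.

How it is judged (in metres and radians):
On the way:
1. the gauge disc sits level in the die with its flange on the edge, let go (horizontal distance between gauge_seat and die_rim below 0.004 m and z of gauge_seat in the frame of die_rim between -0.002 and 0.0015 m and angle between gauge_seat's own z axis and vertical below 0.04 rad and contact force between gauge and the fingers below 0.05 N), for 0.3 s.
At the end, for the whole second after the job is handed in: Gauge seated in the die (flange on the edge within 2 mm, centred to 4 mm, tilt < 0.04 rad), let go. Gripper holds the lens still, its centre within 10 mm of the die's axis and 8 mm of the red tip's height, tilt < 0.10 rad, touching only the fingers (all of step 1 and angle between die_rim's own z axis and vertical below 0.04 rad and horizontal distance between loupe_lens and die_rim below 0.01 m and z of loupe_lens in the frame of square_tip between -0.008 and 0.008 m and angle between loupe_lens's own z axis and vertical below 0.1 rad and linear speed of loupe below 0.02 m/s and angular speed of loupe below 0.15 rad/s and contact force between loupe and the fingers above 2 N and contact force between loupe and gauge below 0.05 N and contact force between loupe and die below 0.05 N and contact force between loupe and square below 0.05 N); the arm keeps its last pose, push and grip.
It fails at once if the gauge disc is dropped (falls free faster than 0.35 m/s, about 6 mm) or pressed onto the die with over 40 N (contact force between gauge and die above 40 N or (contact force between gauge and the fingers below 0.05 N and linear speed of gauge above 0.35 m/s)).
It fails at once if the die is shifted by more than 15 mm (distance of die_rim from where it was at the start of the episode above 0.015 m).
It fails at once if the square or its blade is shifted or pushed (distance of square_tip from where it was at the start of the episode above 0.004 m or contact force between square and anything else above 5 N).
It fails at once if the punch, spool or hammer is moved by more than 20 mm (distance of any of punch, spool, hammer from where it was at the start of the episode above 0.02 m).
It also fails if it takes over 64 s, if anything falls off the work surface, if the arm or the gripper's body presses on something with over 40 N, if the wrist force passes 120 N, or if a joint passes its speed limit or range.

## Working session

There is one attempt and no reset: what is moved stays moved. The work goes in short steps, Python scripts to look and compute and a shell command to move; the robot and the scene stay as the last step left them, time stands still between calls to the robot, and variables do not carry over. Pictures are saved under pics/ and viewed, and the job is handed in when it is done.

```bash
ls; mkdir -p pics
python3 - <<'E'
from workcell import monitor, optics, ctrl
import cv2
print(monitor.get_obs()); print(ctrl.grip_depth)
for n in ("side","top"):
    print(optics.camera_info(n))
    p,d=optics.read_camera(n)
    cv2.imwrite(f"pics/{n}0.png",p[:,:,::-1])
    import numpy as np
    np.savez(f"{n}0.npz",p=p,d=d)
E
```

```text
pics
{'time_s': 0.0, 'q': array([ 1.13619276e+00,  1.16522106e-01,  1.44229869e+00,  4.22093324e-05,
        1.58397096e+00, -3.77720240e-02]), 'joint_vel': array([-0.00079069, -0.00089412, -0.00041575,  0.00101317, -0.00029713,
       -0.00139648]), 'joint_torque': array([-4.60265037e-04, -7.21291995e+01, -6.22600865e+01,  7.79951946e-02,
        2.42589932e-02, -1.06500332e-05]), 'position': array([260.77855445, 622.36797285, 217.86006574]), 'orientation': array([-0.58853947,  0.58895663,  0.39126252, -0.3920013 ]), 'ft_force': array([ 0.80955225, -0.53336548,  0.25943536]), 'torque': array([ 0.01585381, -0.01828617,  0.00999906]), 'gripper_width': 1.0006631397159813}
-18.8
{'K': array([[501.94892177,   0.        , 311.61439894],
       [  0.        , 501.94892177, 241.27618059],
       [  0.        ,   0.        ,   1.        ]]), 'k1': -0.12981440800188135, 'xyz': array([    5.3499278 , -1049.81689667,   805.7806603 ]), 'attitude': array([-0.46791648,  0.85410915, -0.1979697 ,  0.11117429])}
{'K': array([[615.46768175,   0.        , 318.63593243],
       [  0.        , 615.46768175, 244.53908059],
       [  0.        ,   0.        ,   1.        ]]), 'k1': -0.10983104204582972, 'xyz': array([ 400.22820137,  -39.08847492, 1414.65936849]), 'attitude': array([ 0.01024212, -0.69990114,  0.71381999, -0.02223761])}
```

View pics/side0.png

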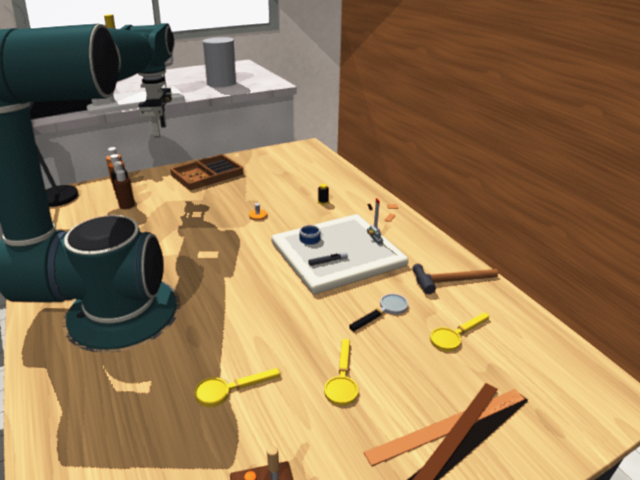

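View pics/top0.png

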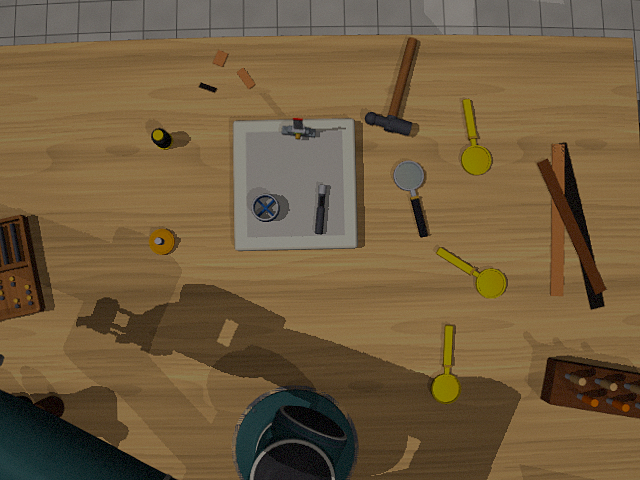

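The top view shows the gauge at (161,241), die at (266,207), square at (298,128), and the steel and black lens at (409,176) with its handle running to (424,236). The yellow lenses at (477,155), (490,282) and (446,385) are look-alikes. The grey-framed, black-handled one fits the description. I'll confirm that in enlarged crops.

```bash
cat > h.py <<'E'
import numpy as np, cv2
from scipy.spatial.transform import Rotation as R
from scipy.optimize import brentq
from workcell import optics
def cam(n):
    i=optics.camera_info(n); q=i["attitude"]
    return i, R.from_quat([q[1],q[2],q[3],q[0]]).as_matrix()
def ray(n,u,v):
    i,M=cam(n);K=i["K"]
    d=np.array([i["k1"],0,0,0],float)
    x=cv2.undistortPointsIter(np.array([[[u,v]]],float),K,d,None,None,(3,100,1e-12))[0,0]
    return i["xyz"],M@np.array([x[0],x[1],1.])
def atz(n,u,v,z):
    c,d=ray(n,u,v); return c+d*(z-c[2])/d[2]
def bydepth(n,u,v,dep):
    c,d=ray(n,u,v); return c+d*dep
def tri(ut,us):
    c1,d1=ray("top",*ut);c2,d2=ray("side",*us)
    d1=d1/np.linalg.norm(d1);d2=d2/np.linalg.norm(d2)
    s=np.linalg.lstsq(np.c_[d1,-d2],c2-c1,rcond=None)[0]
    a=c1+s[0]*d1;b=c2+s[1]*d2
    return (a+b)/2,np.linalg.norm(a-b)
def proj(n,P):
    i,M=cam(n); p=M.T@(np.asarray(P,float)-i["xyz"]); x=p[:2]/p[2]; x=x*(1+i["k1"]*(x@x))
    return i["K"][:2,:2]@x+i["K"][:2,2]
def crop(p,u0,v0,w,h,s,f,grid=10):
    c=cv2.resize(np.ascontiguousarray(p[v0:v0+h,u0:u0+w,::-1]),None,fx=s,fy=s,interpolation=cv2.INTER_CUBIC)
    for u in range((u0//grid+1)*grid,u0+w,grid):
        cv2.line(c,((u-u0)*s+s//2,0),((u-u0)*s+s//2,6),(0,0,255),1); cv2.putText(c,str(u),((u-u0)*s-8,18),0,.35,(0,0,255),1)
    for v in range((v0//grid+1)*grid,v0+h,grid):
        cv2.line(c,(0,(v-v0)*s+s//2),(6,(v-v0)*s+s//2),(0,0,255),1); cv2.putText(c,str(v),(8,(v-v0)*s+s//2),0,.35,(0,0,255),1)
    cv2.imwrite(f,c)
E
python3 - <<'E'
from h import *
a=np.load("top0.npz");p=a["p"]
crop(p,140,185,150,75,5,"pics/t_a.png")
crop(p,270,105,170,140,4,"pics/t_b.png")
b=np.load("side0.npz")["p"]
crop(b,240,190,160,90,5,"pics/s_a.png")
crop(b,340,190,70,60,10,"pics/s_sq.png")
crop(b,340,280,80,60,8,"pics/s_l.png")
E
```

```text
(no output)
```

View pics/t_a.png

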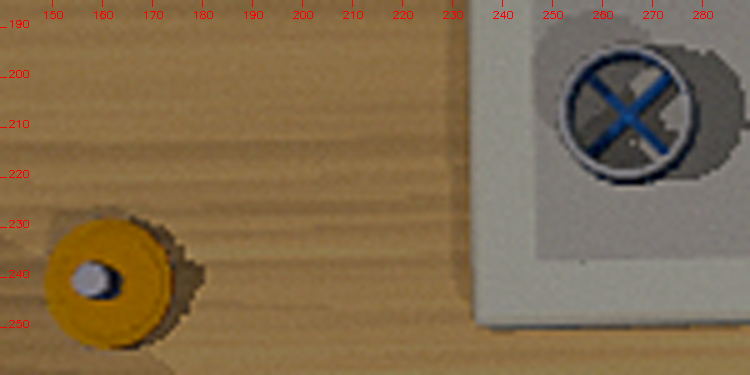

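View pics/t_b.png

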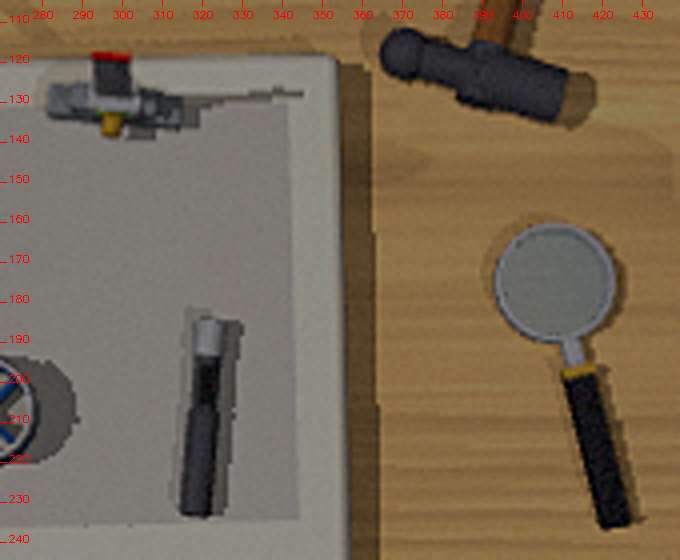

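View pics/s_a.png

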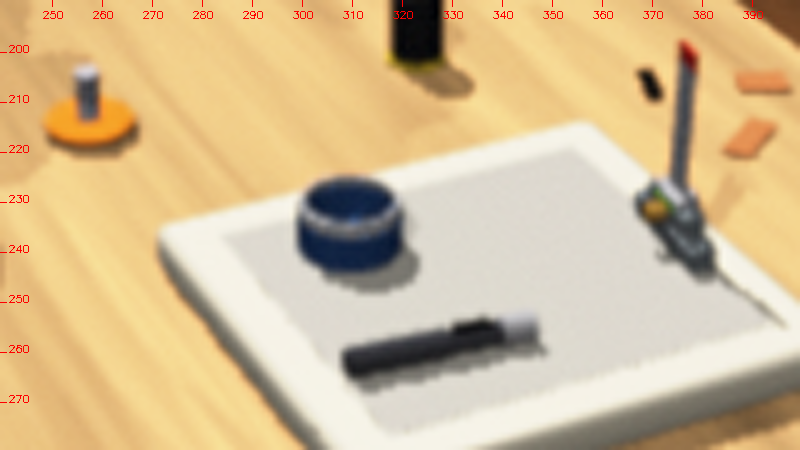

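View pics/s_sq.png

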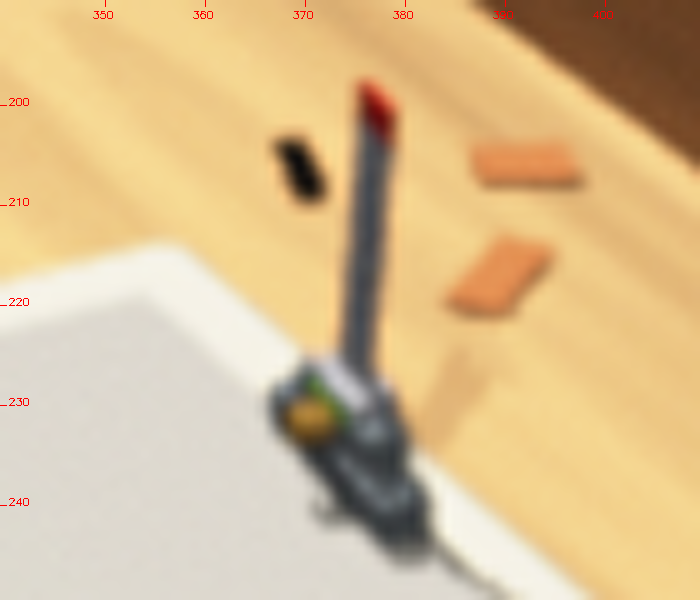

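View pics/s_l.png

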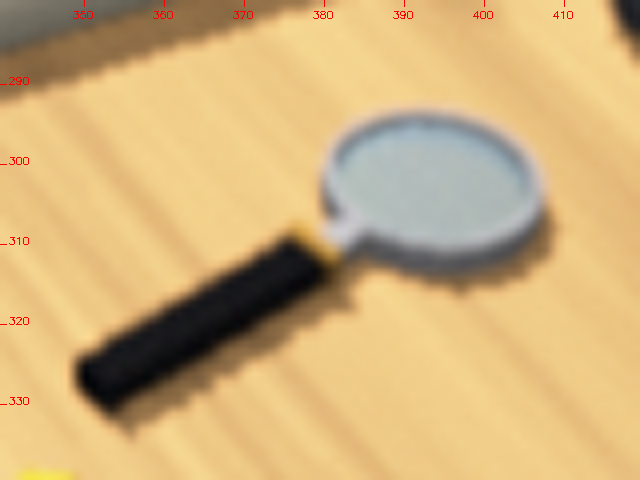

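The crops confirm the steel-framed lens with a black handle. In the top view it is the lens centre at (409.5,175.5), ferrule at (413.5,197) and handle end at (423.5,236). Next I triangulate.

Run:
```python
from h import *
np.set_printoptions(precision=1,suppress=True)
T=np.load("top0.npz");S=np.load("side0.npz")
for n,ut,us in [("knobtop",(157.5,240.2),(256.6,204)),("die rim",(266,207.3),(309.8,231)),("lens",(409.5,175.5),(393.3,302.3)),("tip",(297.3,118),(376.8,198.5)),("ferrule",(413.5,197),(378.5,310)),("handle end",(423.8,235.5),(351,328))]:
    P,g=tri(ut,us)
    print(n,P,"gap",g)
    for c,I,u in (("top",T,ut),("side",S,us)):
        d=I["d"][int(round(u[1])),int(round(u[0]))]
        print("   depth",c,bydepth(c,*u,d) if d else None)
print("knob z44",atz("top",157.5,240.2,44),"flange z10",atz("top",161.5,241.2,10))
print("rim z62",atz("top",266,207.3,62))
print("lens z12",atz("top",409.5,175.5,12))
# colour masks
hsv=cv2.cvtColor(T["p"],cv2.COLOR_RGB2HSV)
sub=np.zeros((480,640),np.uint8); sub[225:258,145:180]=1
m=cv2.inRange(hsv,(10,200,90),(30,255,255))*sub
c=max(cv2.findContours(m,0,1)[0],key=cv2.contourArea)
print("amber",cv2.minEnclosingCircle(c),cv2.fitEllipse(c))
x=cv2.fitEllipse(c)[0];print(atz("top",*x,10))
# slab corners
for u in [(235,120),(235,249.5),(357,248),(355,119)]: print(u,atz("top",*u,30))
```

```text
knobtop [478.6 298.1  43. ] gap 2.4442730286456857
   depth top [479.5 296.4  47.9]
   depth side [476.7 296.3  44.3]
die rim [546.9  52.1  58.3] gap 0.31801775682655514
   depth top [548.5  53.   44.7]
   depth side [562.   83.2  37.2]
lens [ 618.9 -275.9   11.8] gap 2.416866059177427
   depth top [ 619.5 -276.    14.8]
   depth side [ 619.8 -272.9    9. ]
tip [719.6 -21.4 159. ] gap 2.861555507631815
   depth top [722.1 -22.  154.3]
   depth side [892.5 230.6   0.7]
ferrule [ 569.4 -284.    11.5] gap 1.2171113009640973
   depth top [ 569.4 -283.6   15.6]
   depth side [ 567.1 -286.1   13.8]
handle end [ 480.  -306.1    6.8] gap 1.9211081450212497
   depth top [ 480.7 -306.     9.6]
   depth side [ 477.  -309.1   10.4]
knob z44 [479.7 297.4  44. ] flange z10 [479.2 296.5  10. ]
rim z62 [546.7  51.8  62. ]
lens z12 [ 619.9 -276.5   12. ]
amber ((161.3242950439453, 241.24676513671875), 12.903056144714355) ((161.19895935058594, 241.23597717285156), (24.39247703552246, 25.206029891967773), 19.1494197845459)
[479.1 297.2  10. ]
(235, 120) [752.  122.1  30. ]
(235, 249.5) [456.1 125.3  30. ]
(357, 248) [ 454.2 -149.6   30. ]
(355, 119) [ 749.5 -152.2   30. ]
```

Heights agree with the text: knob top 43 (44 expected), lens about 12. The tip is about 129 mm above the slab, inside 110–140. The lens centre and die rim also fit. Now the tool axes and the offsets.

```bash
cat >> h.py <<'E'
from workcell import monitor
def pose():
    o=monitor.get_obs(); q=o["orientation"]
    return o,np.array(o["position"]),R.from_quat([q[1],q[2],q[3],q[0]]).as_matrix()
def togo(P):
    o,p,M=pose(); d=M.T@(np.asarray(P,float)-p)
    print("t",o["time_s"],"tcp",p.round(1),"F",o["ft_force"].round(1),"open",round(o["gripper_width"]*93,1))
    print("tool shift units xyz",(d/30).round(3),"toolx",M[:,0].round(3),"y",M[:,1].round(3),"z",M[:,2].round(3))
E
python3 -c "
from h import *
togo([479.3,297.2,100])"
```

```text
t 0.1 tcp [260.8 622.4 218. ] F [-0.1 -0.2  0.2] open 93.4
tool shift units xyz [ -7.178   3.94  -10.907] toolx [ 0.386  0.922 -0.001] y [-0.    -0.001 -1.   ] z [-0.922  0.386  0.   ]
```

```bash
python3 -m pendant '[[93,-0.6,0.2,-0.9,0],[93,-0.6,0.2,-0.9,0],[93,-0.6,0.2,-0.9,0],[93,-0.6,0.3,-0.9,0],[93,-0.6,0.3,-0.9,0],[93,-0.6,0.4,-0.9,0],[93,-0.6,0.4,-0.9,0],[93,-0.6,0.4,-0.9,0],[93,-0.6,0.4,-0.9,0],[93,-0.6,0.3,-0.9,0],[93,-0.6,0.3,-0.95,0],[93,-0.58,0.3,-0.95,0]]' 10
python3 -m pendant '[[60,0,0,0,0],[60,0,0,0,0],[60,0,0,0,0],[60,0,0,0,0]]'
python3 - <<'E'
from h import *
togo([479.3,297.2,80])
for n in ("side","top"):
    p,d=optics.read_camera(n); cv2.imwrite(f"pics/{n}1.png",p[:,:,::-1])
    if n=="side": crop(p,220,150,80,80,8,"pics/s1c.png")
E
```

```text
time_s: 1.6
position: [479.6, 296.5, 107.1]
orientation: [0.589, -0.589, -0.392, 0.392]
ft_force: [-0.5, 0.2, -0.6]
gripper_width: 1.003
time_s: 2.1
position: [478.9, 298.1, 107.9]
orientation: [0.589, -0.589, -0.392, 0.392]
ft_force: [0.5, 0.8, -0.5]
gripper_width: 0.658
t 2.1 tcp [478.9 298.1 107.9] F [ 0.5  0.8 -0.5] open 61.2
tool shift units xyz [-0.024  0.929 -0.023] toolx [0.386 0.923 0.   ] y [ 0.  0. -1.] z [-0.923  0.386 -0.   ]
```

View pics/s1c.png

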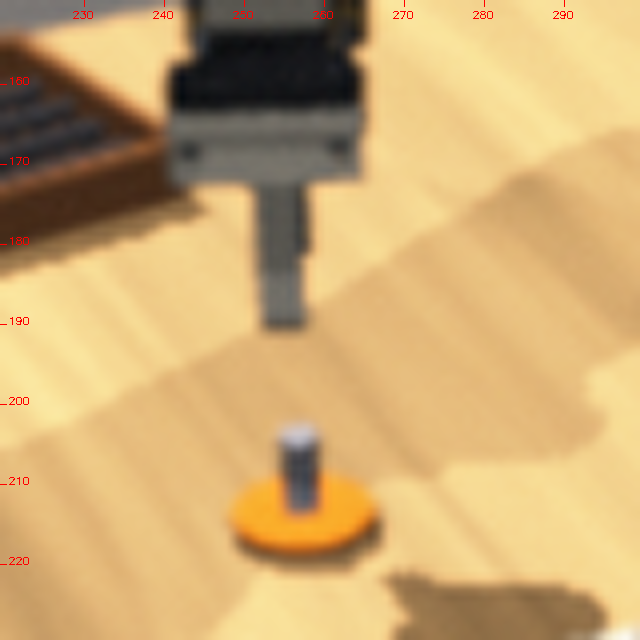

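View pics/top1.png

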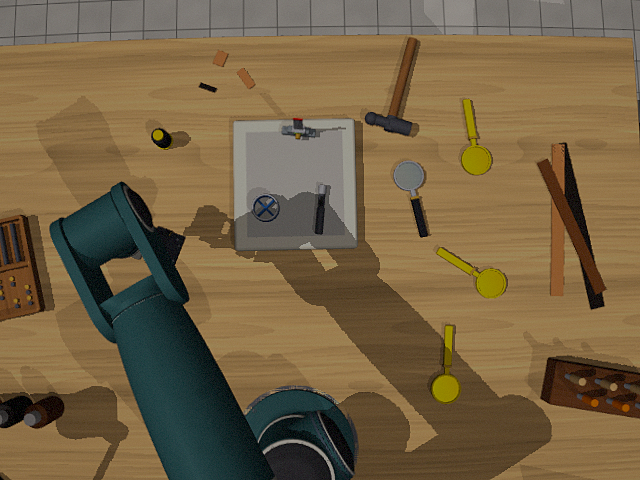

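In the side crop the finger tip sits at about (255,190) and the knob top at (257,203). I'll project both to see the bias between camera and robot.

Run:
```python
from h import *
for P in ([478.9,298.1,107.9],[479.3,297.2,107.9],[479.3,297.2,44],[478.9,298.1,44]): print(P,proj("side",P).round(2),proj("top",P).round(2))
```

```text
[478.9, 298.1, 107.9] [256.   185.74] [149.91 238.99]
[479.3, 297.2, 107.9] [256.22 185.83] [150.32 238.79]
[479.3, 297.2, 44] [257.27 203.78] [157.59 240.37]
[478.9, 298.1, 44] [257.05 203.69] [157.2  240.56]
```

```bash
python3 -m pendant '[[60,0,0.5,0,0],[60,0,0.5,0,0],[60,0,0.5,0,0],[60,0,0.5,0,0],[60,0,0.5,0,0],[60,0,0.3,0,0],[60,0,0.22,0,0],[60,0,0,0,0]]'
python3 -m pendant '[[0,0,0,0,0],[0,0,0,0,0],[0,0,0,0,0],[0,0,0,0,0],[0,0,0,0,0],[0,0,0,0,0],[0,0,0,0,0]]' 5
```

```text
time_s: 3.2
position: [479.1, 297.5, 16.8]
orientation: [0.589, -0.589, -0.392, 0.392]
ft_force: [-0.8, -0.1, 0.1]
gripper_width: 0.645
time_s: 4.08
position: [479.2, 297.5, 17.1]
orientation: [-0.589, 0.589, 0.392, -0.392]
ft_force: [-0.1, -0.6, 0.9]
gripper_width: 0.17
```

```bash
python3 -m pendant '[[40,0,0,0,0],[40,0,0,0,0],[40,0,0,0,0],[40,0,0,0,-1],[40,0,0,0,-1],[40,0,0,0,-1],[40,0,0,0,-1],[40,0,0,0,-1],[40,0,0,0,-1],[40,0,0,0,-1],[40,0,0,0,-1],[40,0,0,0,-1]]'
python3 -m pendant '[[40,0,0,0,0],[0,0,0,0,0],[0,0,0,0,0],[0,0,0,0,0],[0,0,0,0,0],[0,0,0,0,0],[0,0,0,0,0]]' 5
python3 - <<'E'
from h import *
togo([479.3,297.2,80])
for n in ("side",):
    p,d=optics.read_camera(n)
    if n=="side": crop(p,220,150,80,80,8,"pics/s2c.png")
E
```

```text
time_s: 5.58
position: [479.2, 297.5, 17.0]
orientation: [0.137, -0.137, -0.694, 0.694]
ft_force: [0.0, -0.1, 0.8]
gripper_width: 0.43
time_s: 6.45
position: [479.2, 297.5, 17.0]
orientation: [0.139, -0.139, -0.693, 0.693]
ft_force: [-0.4, 0.3, 0.9]
gripper_width: 0.174
t 6.45 tcp [479.2 297.5  17. ] F [-0.4  0.3  0.9] open 16.2
tool shift units xyz [-0.006 -2.099  0.008] toolx [-0.922  0.387 -0.   ] y [-0. -0. -1.] z [-0.387 -0.922  0.   ]
```

View pics/s2c.png

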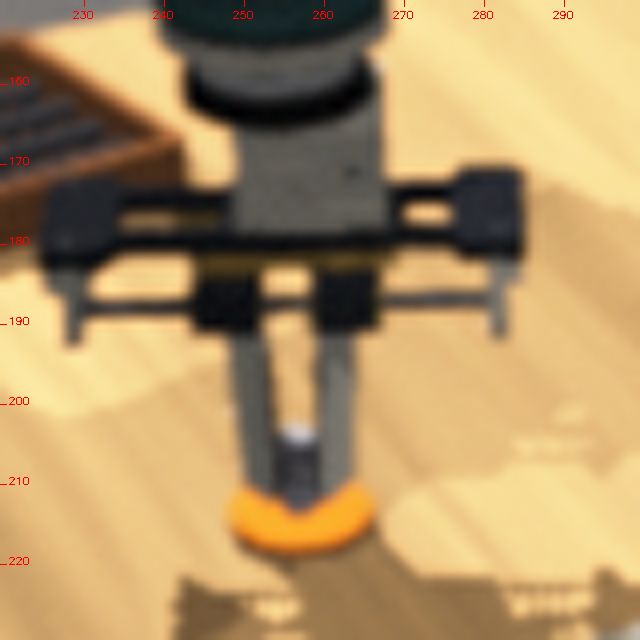

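The knob is held (opening 16 mm), and two crossed squeezes have centred it on the TCP at (479.2, 297.5). The camera had given (479.3, 297.2), so the bias is negligible. Next I refine the die centre from the bright rim and from side depth.

Run:
```python
from h import *
from scipy.ndimage import map_coordinates
from scipy.optimize import minimize
th=np.linspace(0,2*np.pi,180,endpoint=False)
for cn,f in (("top","top0.npz"),("side","side0.npz")):
    p=np.load(f)["p"].astype(float)
    sat=p[:,:,0]*1.0  # red: bright rim vs blue/dark
    def band(c,z,rs):
        v=[]
        for r in rs:
            uv=np.array([proj(cn,[c[0]+r*np.cos(t),c[1]+r*np.sin(t),z]) for t in th[::3]])
            v.append(map_coordinates(sat,[uv[:,1],uv[:,0]],order=1).mean())
        return np.mean(v)
    best=[]
    for z in (60,62,64):
        fun=lambda c: -(band(c,z,[26.5,27.7,29])-0.5*band(c,z,[23.5])-0.5*band(c,z,[32]))
        r=minimize(fun,[547,52],method="Nelder-Mead",options=dict(xatol=.1,fatol=.05,initial_simplex=[[544,50],[550,51],[547,56]]))
        print(cn,z,r.x.round(1),-r.fun)
```

```text
Traceback (most recent call last):
  File "h.py", line 24, in proj
    i,M=cam(n); p=M.T@(np.asarray(P,float)-i["xyz"]); x=p[:2]/p[2]; x=x*(1+i["k1"]*(x@x))
        ~~~^^^
  File "h.py", line 6, in cam
    i=optics.camera_info(n); q=i["attitude"]
ValueError: time passes only in moves, steps and waits
```

```bash
sed -i 's/^def cam(n):/import functools\n@functools.lru_cache(None)\ndef cam(n):/' h.py
cat > fitdie.py <<'E'
from h import *
from scipy.ndimage import map_coordinates
from scipy.optimize import minimize
th=np.linspace(0,2*np.pi,180,endpoint=False)
for cn,f in (("top","top0.npz"),("side","side0.npz")):
    p=np.load(f)["p"].astype(float)
    sat=p[:,:,0]*1.0
    def band(c,z,rs):
        v=[]
        for r in rs:
            uv=np.array([proj(cn,[c[0]+r*np.cos(t),c[1]+r*np.sin(t),z]) for t in th[::3]])
            v.append(map_coordinates(sat,[uv[:,1],uv[:,0]],order=1).mean())
        return np.mean(v)
    for z in (60,62,64):
        fun=lambda c: -(band(c,z,[26.5,27.7,29])-0.5*band(c,z,[23.5])-0.5*band(c,z,[32]))
        r=minimize(fun,[547,52],method="Nelder-Mead",options=dict(xatol=.1,fatol=.05,initial_simplex=[[544,50],[550,51],[547,56]]))
        print(cn,z,r.x.round(1),-r.fun)
E
python3 fitdie.py; python3 -c "
from h import *
o,p,M=pose(); print(o['time_s'],p)"
```

```text
top 60 [548.7  55.5] 43.27698524528718
top 62 [548.4  55.3] 43.35704004806109
top 64 [548.2  55.2] 43.394581488513694
side 60 [549.   59.5] 19.077706045480284
side 62 [547.5  56.4] 19.336684619411542
side 64 [546.   53.3] 19.598034757734254
6.5 [479.24023172 297.50246756  17.0448658 ]
```

Run:
```python
from h import *
p=np.load("top0.npz")["p"]; s=14;u0,v0=245,187
out=[]
for c in ((546.7,51.8),(548.4,55.3)):
    im=cv2.resize(np.ascontiguousarray(p[v0:v0+40,u0:u0+28+14,::-1]),None,fx=s//2+2,fy=s//2+2,interpolation=cv2.INTER_CUBIC);k=s//2+2
    for r in (29.5,26):
        uv=np.array([proj("top",[c[0]+r*np.cos(t),c[1]+r*np.sin(t),62]) for t in np.linspace(0,6.2832,120)])
        cv2.polylines(im,[(((uv-[u0,v0])+.5)*k).astype(np.int32)],True,(0,255,0),1)
    out.append(im)
cv2.imwrite("pics/ov.png",np.hstack(out))
```

```text
(no output)
```

View pics/ov.png

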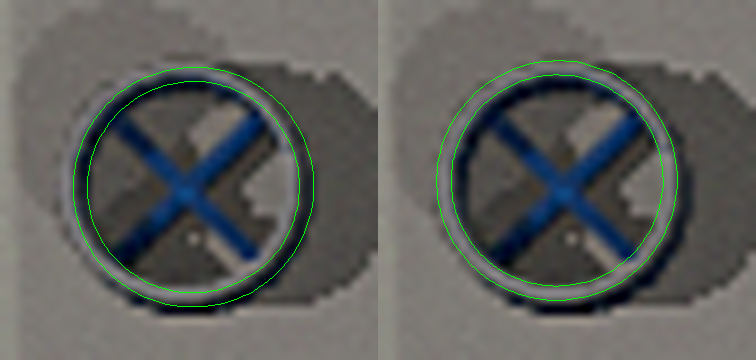

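The right-hand overlay (548.4, 55.3) fits the bright edge exactly. My first reading was pulled off by the dark side wall, so I use the fit. Now lift and go over the die.

```bash
python3 -m pendant '[[0,0,0,0,0],[0,0,-0.2,0,0],[0,0,-0.5,0,0],[0,0,-0.8,0,0],[0,0,-0.8,0,0],[0,0,-0.6,0,0],[0,0,-0.3,0,0],[0,0,-0.1,0,0]]' 8
python3 -c "
from h import *
togo([548.4,55.3,100])"
```

```text
time_s: 7.5
position: [479.3, 297.5, 116.4]
orientation: [-0.139, 0.139, 0.693, -0.693]
ft_force: [-0.3, 0.6, -0.4]
gripper_width: 0.171
t 7.5 tcp [479.3 297.5 116.4] F [-0.3  0.6 -0.4] open 15.9
tool shift units xyz [-5.246  0.546  6.556] toolx [-0.922  0.386 -0.   ] y [ 0.  0. -1.] z [-0.386 -0.922 -0.   ]
```

```bash
python3 -m pendant '[[0,-0.3,0,0.35,0],[0,-0.5,0,0.6,0],[0,-0.55,0,0.7,0],[0,-0.55,0,0.7,0],[0,-0.55,0,0.7,0],[0,-0.55,0,0.7,0],[0,-0.55,0,0.7,0],[0,-0.55,0,0.7,0],[0,-0.5,0,0.6,0],[0,-0.35,0,0.45,0],[0,-0.2,0,0.25,0],[0,-0.1,0,0.11,0]]'
python3 -m pendant '[[0,0,0.2,0,0],[0,0,0.15,0,0],[0,0,0.1,0,0],[0,0,0.1,0,0],[0,0,0,0,0],[0,0,0,0,0]]'
cat > chk.py <<'E'
from h import *
import sys
n=sys.argv[1]
togo([548.4,55.3,74])
p,d=optics.read_camera("side"); np.savez(f"side_{n}.npz",p=p,d=d)
crop(p,270,180,90,75,8,f"pics/side_{n}.png")
t,d=optics.read_camera("top"); crop(t,220,160,100,90,7,f"pics/top_{n}.png")
E
python3 chk.py 3
```

```text
time_s: 9.0
position: [548.4, 54.8, 115.8]
orientation: [0.14, -0.139, -0.693, 0.693]
ft_force: [-0.4, -0.3, -0.2]
gripper_width: 0.166
time_s: 9.75
position: [548.5, 55.2, 99.7]
orientation: [-0.139, 0.139, 0.693, -0.693]
ft_force: [1.0, 1.0, -0.6]
gripper_width: 0.171
t 9.75 tcp [548.5  55.2  99.7] F [ 1.   1.  -0.6] open 15.9
tool shift units xyz [ 0.004  0.856 -0.003] toolx [-0.922  0.386 -0.   ] y [ 0.  0. -1.] z [-0.386 -0.922 -0.   ]
```

View pics/side_3.png

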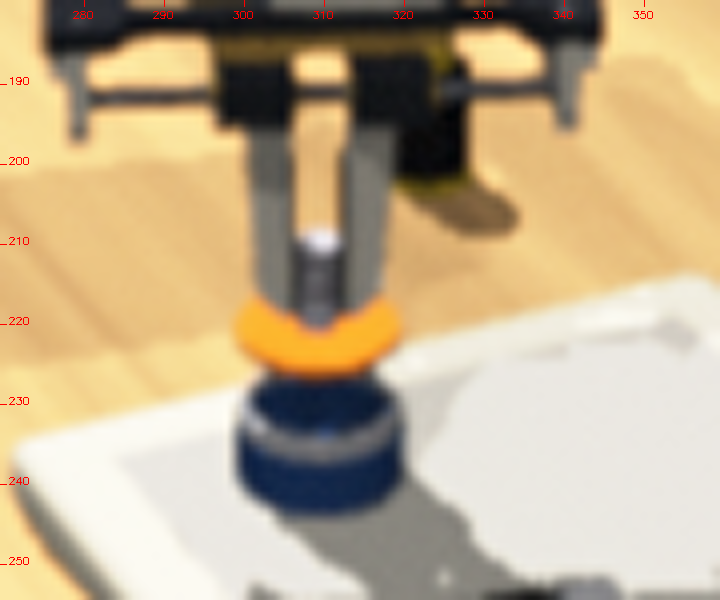

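View pics/top_3.png

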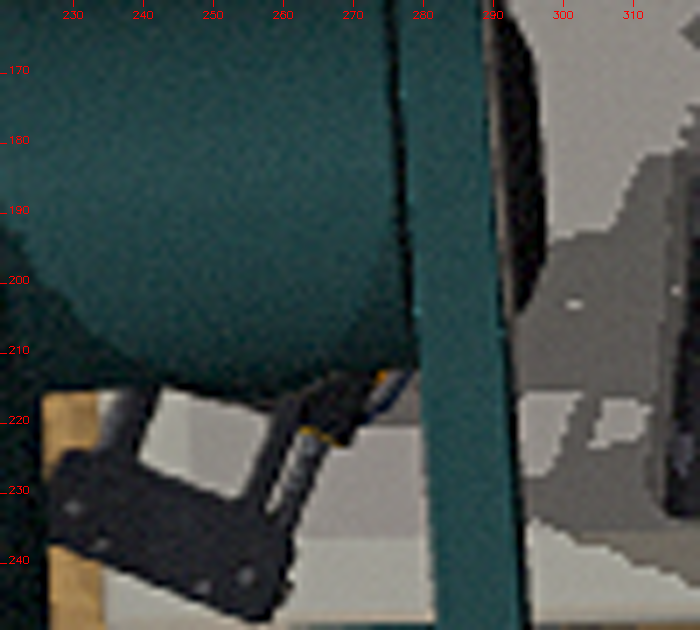

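The side view shows flange columns 299–319.7 and die columns 299–320, so both centre on about 309.5 and are laterally aligned. Lower gently.

```bash
python3 -m pendant '[[0,0,0.15,0,0],[0,0,0.15,0,0],[0,0,0.15,0,0],[0,0,0.1,0,0],[0,0,0.05,0,0],[0,0,0,0,0]]' 5
python3 -m pendant '[[0,0,0.05,0,0],[0,0,0.05,0,0],[0,0,0.05,0,0],[0,0,0,0,0],[0,0,0,0,0]]'
python3 chk.py 4
```

```text
time_s: 10.6
position: [548.4, 55.1, 81.5]
orientation: [0.139, -0.139, -0.693, 0.693]
ft_force: [-0.5, 0.5, -0.3]
gripper_width: 0.173
time_s: 11.22
position: [548.5, 55.1, 77.1]
orientation: [0.139, -0.139, -0.693, 0.693]
ft_force: [-0.1, -0.5, -1.6]
gripper_width: 0.171
t 11.225 tcp [548.5  55.1  77.1] F [-0.1 -0.5 -1.6] open 15.9
tool shift units xyz [ 0.004  0.103 -0.005] toolx [-0.922  0.387 -0.   ] y [ 0. -0. -1.] z [-0.387 -0.922 -0.   ]
```

View pics/side_4.png

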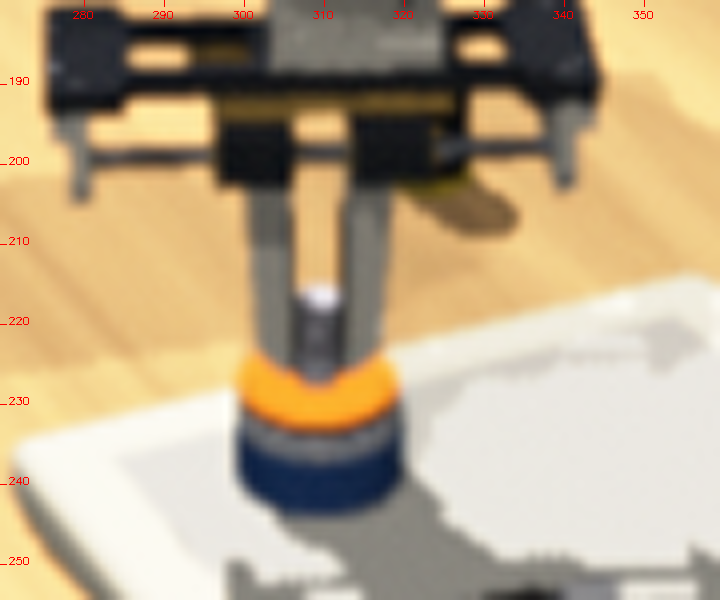

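```bash
python3 -m pendant '[[0,0,0.03,0,0],[0,0,0.03,0,0],[0,0,0,0,0],[0,0,0,0,0]]'
python3 -m pendant '[[0,0,0.03,0,0],[0,0,0,0,0],[0,0,0,0,0]]'
python3 -m pendant '[[0,0,0.03,0,0],[0,0,0,0,0],[0,0,0,0,0]]'
```

```text
time_s: 11.82
position: [548.4, 55.1, 75.2]
orientation: [0.139, -0.139, -0.693, 0.693]
ft_force: [-0.4, 0.2, -1.6]
gripper_width: 0.17
time_s: 12.2
position: [548.4, 55.1, 74.3]
orientation: [0.139, -0.139, -0.693, 0.693]
ft_force: [-0.4, 0.3, -0.0]
gripper_width: 0.167
time_s: 12.58
position: [548.6, 55.2, 73.9]
orientation: [-0.139, 0.14, 0.693, -0.693]
ft_force: [-1.5, -0.6, 5.7]
gripper_width: 0.173
```

Contact with 6 N at TCP z = 74, exactly the seated height. Release and rise.

```bash
python3 -m pendant '[[40,0,0,0,0],[40,0,0,0,0],[40,0,0,0,0],[40,0,0,0,0]]'
python3 -m pendant '[[40,0,-0.2,0,0],[40,0,-0.4,0,0],[40,0,-0.6,0,0],[40,0,-0.8,0,0],[40,0,-1,0,0],[40,0,-1,0,0],[40,0,-1,0,0],[40,0,-0.6,0,0],[40,0,-0.3,0,0]]'
python3 chk.py 5
```

```text
time_s: 13.08
position: [548.4, 55.1, 73.4]
orientation: [0.139, -0.139, -0.693, 0.693]
ft_force: [0.1, 0.1, -0.3]
gripper_width: 0.428
time_s: 14.2
position: [548.5, 55.1, 251.7]
orientation: [-0.139, 0.14, 0.693, -0.693]
ft_force: [-0.0, 0.0, 0.2]
gripper_width: 0.429
t 14.2 tcp [548.5  55.1 251.7] F [-0.   0.   0.2] open 39.9
tool shift units xyz [ 0.012  5.923 -0.   ] toolx [-0.922  0.386 -0.001] y [ 0.001  0.    -1.   ] z [-0.386 -0.922 -0.   ]
```

View pics/side_5.png

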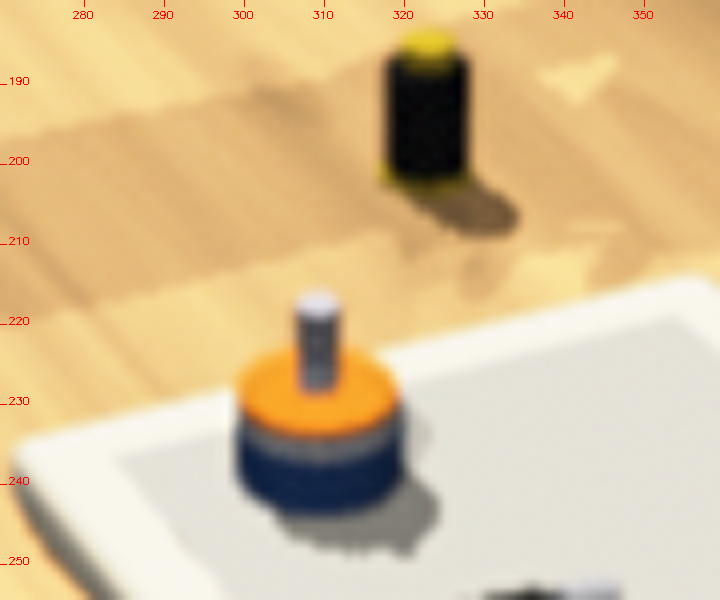

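The gauge lies level on the die: knob top at (309,217), flange at (309,229), rim visible evenly below. Now the lens pose, by fitting.

```bash
cat > lens.py <<'E'
from h import *
p=np.load("top0.npz")["p"]; 
hsv=cv2.cvtColor(p,cv2.COLOR_RGB2HSV); g=p.max(2)
sub=np.zeros((480,640),np.uint8); sub[190:245,400:440]=1
m=((g<50)*sub*255).astype(np.uint8)
c=max(cv2.findContours(m,0,1)[0],key=cv2.contourArea); r=cv2.minAreaRect(c); print("black",r)
sub=np.zeros((480,640),np.uint8); sub[150:192,385:435]=1
m=((hsv[:,:,1]<70)*sub*255).astype(np.uint8)
m=cv2.morphologyEx(m,cv2.MORPH_OPEN,np.ones((9,9),np.uint8))
c2=max(cv2.findContours(m,0,1)[0],key=cv2.contourArea); e=cv2.fitEllipse(c2); print("lens",e)
L=atz("top",*e[0],9); print("L",L.round(1))
vx,vy,x,y=cv2.fitLine(c,cv2.DIST_L2,0,.01,.01).ravel()
H=atz("top",*r[0],10); print("handle mid",H.round(1))
b=cv2.boxPoints(r); print([atz("top",*q,10)[:2].round(1).tolist() for q in b])
d=(L-H)[:2]; n=np.linalg.norm(d); a=np.arctan2(d[1],d[0]); print("dist",n,"yaw deg",np.degrees(a))
G=L[:2]-70*d/n; print("grip",G.round(1))
togo([G[0],G[1],130])
E
python3 lens.py
```

```text
black ((419.1813659667969, 217.8165740966797), (38.661773681640625, 8.39342975616455), 74.93151092529297)
lens ((408.1314392089844, 175.42544555664062), (29.06891632080078, 29.758302688598633), 4.504792213439941)
L [ 620.6 -273.8    9. ]
handle mid [ 521.7 -296.4   10. ]
[[562.7, -276.5], [567.5, -295.5], [480.8, -316.3], [476.1, -297.3]]
dist 101.45341502000095 yaw deg 12.863981929775468
grip [ 552.4 -289.4]
t 14.3 tcp [548.6  55.1 251. ] F [-0.1 -0.1 -0.3] open 39.6
tool shift units xyz [-4.553  4.033 10.543] toolx [-0.922  0.386 -0.001] y [ 0.001  0.    -1.   ] z [-0.386 -0.922 -0.   ]
```

```bash
python3 -m pendant '[[50,0,0,0,0.92],[50,0,0,0,0.9],[50,0,0,0,0.9],[50,0,0,0,0.9],[50,0,0,0,0.9],[50,0,0,0,0.9],[50,0,0,0,0]]'
python3 -c "
from h import *
togo([552.4,-289.4,100])
o,p,M=pose();print(np.degrees(np.arctan2(M[1,0],M[0,0])),o['q'])"
```

```text
time_s: 15.18
position: [548.2, 55.1, 249.3]
orientation: [0.44, -0.439, -0.553, 0.554]
ft_force: [-0.5, 0.4, 0.4]
gripper_width: 0.538
t 15.175 tcp [548.2  55.1 249.3] F [-0.5  0.4  0.4] open 50.0
tool shift units xyz [-11.218   4.979   2.461] toolx [-0.227  0.974  0.   ] y [-0.002 -0.    -1.   ] z [-0.974 -0.227  0.002]
103.11512047186596 [ 5.39392596e-02 -1.60692109e-01  1.66447092e+00 -1.35448943e-05
  1.63934847e+00 -1.74576021e+00]
```

```bash
python3 -m pendant '[[50,-0.52,0,0.1,0],[50,-0.9,0,0.2,0],[50,-1,0,0.2,0],[50,-1,0,0.22,0],[50,-1,0,0.22,0],[50,-1,0,0.22,0],[50,-1,0.3,0.22,0],[50,-1,0.5,0.22,0],[50,-1,0.7,0.22,0],[50,-1,0.7,0.22,0],[50,-0.9,0.7,0.22,0],[50,-0.9,0.7,0.2,0]]'
python3 -m pendant '[[50,0,0.6,0,0],[50,0,0.4,0,0],[50,0,0.2,0,0],[50,0,0,0,0]]'
python3 - <<'E'
from h import *
togo([552.4,-289.4,3])
o,p,M=pose();print(np.degrees(np.arctan2(M[1,0],M[0,0])))
p,d=optics.read_camera("side"); cv2.imwrite("pics/side_6.png",p[:,:,::-1]); crop(p,330,230,110,110,5,"pics/s6.png")
E
```

```text
time_s: 16.68
position: [551.9, -291.3, 141.5]
orientation: [0.439, -0.439, -0.554, 0.554]
ft_force: [1.2, -0.9, -0.4]
gripper_width: 0.535
time_s: 17.18
position: [552.7, -289.0, 106.6]
orientation: [0.44, -0.44, -0.554, 0.554]
ft_force: [0.1, -0.3, 0.4]
gripper_width: 0.539
t 17.175 tcp [ 552.7 -289.   106.6] F [ 0.1 -0.3  0.4] open 50.1
tool shift units xyz [-0.012  3.453  0.015] toolx [-0.227  0.974 -0.   ] y [ 0. -0. -1.] z [-0.974 -0.227 -0.   ]
103.12601132285008
```

View pics/s6.png

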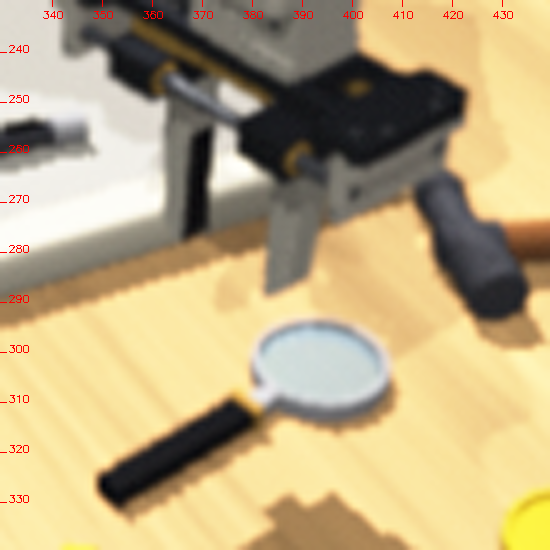

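Fingers straddle the black handle just behind its ferrule, with the hammer head at (470,270) in this crop well clear. Descend.

```bash
python3 -m pendant '[[50,0,0.4,0,0],[50,0,0.6,0,0],[50,0,0.7,0,0],[50,0,0.7,0,0],[50,0,0.5,0,0],[50,0,0.3,0,0],[50,0,0.15,0,0],[50,0,0.07,0,0],[50,0,0,0,0]]'
python3 - <<'E'
from h import *
togo([552.4,-289.4,3])
p,d=optics.read_camera("side"); crop(p,330,230,110,110,5,"pics/s7.png")
E
```

```text
time_s: 18.35
position: [552.8, -289.5, 4.2]
orientation: [-0.44, 0.44, 0.554, -0.554]
ft_force: [0.4, 0.5, -0.2]
gripper_width: 0.538
t 18.35 tcp [ 552.8 -289.5    4.2] F [ 0.4  0.5 -0.2] open 50.1
tool shift units xyz [0.008 0.041 0.012] toolx [-0.226  0.974 -0.   ] y [ 0. -0. -1.] z [-0.974 -0.226 -0.   ]
```

View pics/s7.png

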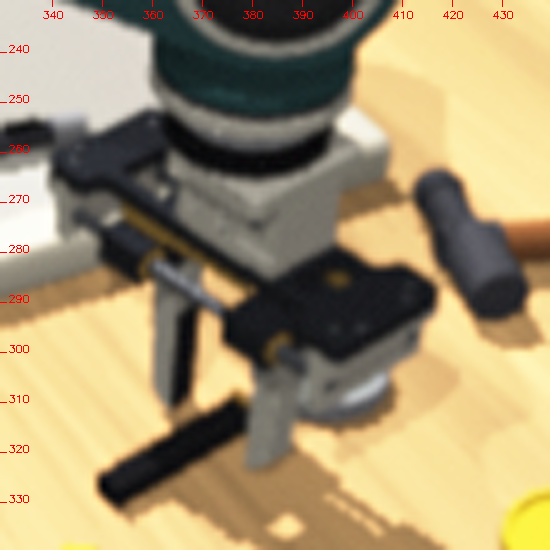

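```bash
python3 -m pendant '[[50,0,0.04,0,0],[0,0,0,0,0],[0,0,0,0,0],[0,0,0,0,0],[0,0,0,0,0],[0,0,0,0,0],[0,0,0,0,0],[0,0,0,0,0]]' 20
python3 -m pendant '[[0,0,0,0,0],[0,0,0,0,0]]' 40
python3 -m pendant '[[0,0,-0.1,0,0],[0,0,-0.3,0,0],[0,0,-0.5,0,0],[0,0,-0.5,0,0],[0,0,-0.3,0,0],[0,0,-0.1,0,0],[0,0,0,0,0]]'
python3 - <<'E'
from h import *
togo([552.4,-289.4,3])
for n in ("side","top"):
    p,d=optics.read_camera(n); np.savez(f"{n}8.npz",p=p,d=d); 
    if n=="side": crop(p,320,220,130,110,5,"pics/s8.png")
    else: crop(p,370,110,130,140,4,"pics/t8.png")
E
```

```text
time_s: 19.4
position: [552.7, -289.5, 2.7]
orientation: [0.44, -0.44, -0.554, 0.554]
ft_force: [-0.2, -1.4, 0.3]
gripper_width: 0.191
time_s: 19.65
position: [552.7, -289.4, 2.7]
orientation: [0.44, -0.44, -0.554, 0.554]
ft_force: [0.4, 0.1, 0.9]
gripper_width: 0.191
time_s: 20.52
position: [552.6, -289.4, 56.6]
orientation: [-0.44, 0.44, 0.554, -0.554]
ft_force: [0.0, 0.0, -0.9]
gripper_width: 0.188
t 20.525 tcp [ 552.6 -289.4   56.6] F [ 0.   0.  -0.9] open 17.5
tool shift units xyz [0.002 1.787 0.006] toolx [-0.226  0.974  0.   ] y [-0.  0. -1.] z [-0.974 -0.226  0.   ]
```

View pics/s8.png

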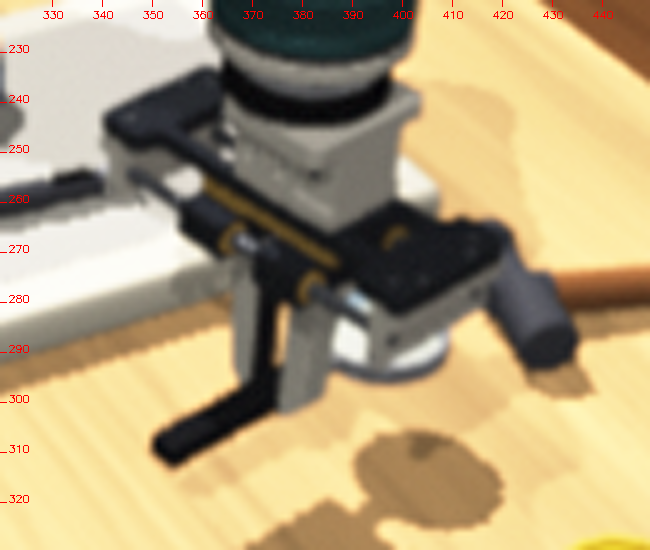

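View pics/t8.png

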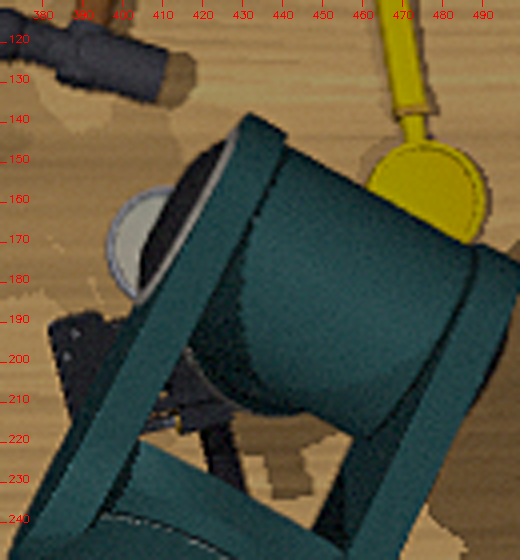

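The lens is held (opening 17.5, handle 18) and level; the handle runs from (353,308) to the frame at (390,290). Before moving I refine the tip height.

Run:
```python
from h import *
for n,box in (("top",(285,110,25,18)),("side",(370,193,16,16))):
    p=np.load(f"{n}0.npz")["p"].astype(int); x,y,w,h=box
    s=p[y:y+h,x:x+w]; red=np.clip(s[:,:,0]-np.maximum(s[:,:,1],s[:,:,2])-0,0,None)
    print(n); 
    for r,row in zip(range(y,y+h),red): print(r,row)
# model: tip centre guess -> projections
for P in ([719.6,-21.4,159],[719.6,-21.4,155],[719.6,-21.4,163],[719.6,-11.4,159],[719.6,-31.4,159],[719.6,-21.4,149]): print(P,proj("top",P).round(1),proj("side",P).round(1))
togo([480.3,39.4,190])
```

```text
top
110 [26 30 28 28 30 29 28 31 31 32 32 29 30 29 29 31 28 28 31 29 29 29 29 28
 29]
111 [27 28 25 30 30 33 28 30 29 27 28 28 30 30 30 31 27 30 31 30 28 28 29 29
 28]
112 [31 31 33 29 28 29 30 27 31 28 30 29 30 29 29 28 28 28 31 27 30 30 28 28
 29]
113 [32 28 30 32 29 31 31 27 29 30 30 28 28 29 27 28 32 28 29 29 31 27 30 32
 32]
114 [29 27 32 28 30 29 32 26 28 31 29 26 30 30 32 28 30 33 28 30 29 30 28 30
 29]
115 [24 29 29 28 25 29 30 28 26 26 30 26 26 31 30 22 24 30 28 29 27 28 29 26
 28]
116 [28 26 25 26 29 26 28 27 25 26 22 23 24 21 22 26 25 26 26 29 28 28 28 24
 26]
117 [29 28 25 27 29 26 27 27 42 41 38 37 38 37 35 25 30 34 26 26 27 30 26 27
 31]
118 [ 26  27  26  29  29  27  24  45 114 131 129 119 123  99  98  77  76  65
  31  23  27  23  25  26  26]
119 [ 18  15  14  15  14  18   7  24  56  81 107 112 110 126 130 127 132  76
  10   7   4   7   6   2   6]
120 [ 3  4  0  1  2  7  3  0  2  8  1 14 14 20 23 34 44 19  2  6  3  6  5  4
  5]
121 [4 6 3 5 4 6 6 5 0 0 0 0 0 0 0 0 0 9 3 5 3 5 5 4 3]
122 [6 3 5 3 5 6 5 3 5 0 0 0 0 0 0 0 0 0 0 0 3 2 2 0 1]
123 [7 7 7 6 9 5 4 7 3 2 0 0 2 0
[... 924 characters left out ...]
5 36 40]
205 [19 43 40 31 40 31  3  0 13 35 42 37 35 36 36 39]
206 [ 7 31 48 35 39 29  4  0 12 36 40 37 37 36 35 36]
207 [ 4 20 42 42 41 28  1  0 15 40 40 37 37 37 37 36]
208 [ 5 11 36 44 44 24  0  0 20 43 37 34 37 38 37 37]
[719.6, -21.4, 159] [297.  118.6] [377.3 198.4]
[719.6, -21.4, 155] [297.  119.1] [377.2 199.7]
[719.6, -21.4, 163] [297.  118.1] [377.4 197.1]
[719.6, -11.4, 159] [292.2 118.7] [375.4 196.9]
[719.6, -31.4, 159] [301.8 118.5] [379.3 199.9]
[719.6, -21.4, 149] [297.1 119.8] [377.1 201.6]
t 20.625 tcp [ 552.4 -289.3   56.1] F [-0.2  0.2 -1.4] open 17.7
tool shift units xyz [11.218 -4.457 -0.132] toolx [-0.226  0.974  0.   ] y [-0.001  0.    -1.   ] z [-0.974 -0.226  0.001]
```

```bash
python3 -m pendant '[[0,0,-0.2,0,0],[0,0,-0.4,0,0],[0,0,-0.6,0,0],[0,0,-0.7,0,0],[0,0,-0.7,0,0],[0,0,-0.7,0,0],[0,0,-0.6,0,0],[0,0,-0.4,0,0],[0,0,-0.15,0,0]]'
python3 -m pendant '[[0,0.2,0,0,0],[0,0.4,0,0,0],[0,0.6,0,0,0],[0,0.7,0,0,0],[0,0.7,0,0,0],[0,0.7,0,0,0],[0,0.7,0,0,0],[0,0.7,0,0,0],[0,0.7,0,0,0],[0,0.7,0,0,0],[0,0.7,0,-0.06,0],[0,0.7,0,-0.07,0]]'
python3 -m pendant '[[0,0.7,0,0,0],[0,0.7,0,0,0],[0,0.7,0,0,0],[0,0.6,0,0,0],[0,0.5,0,0,0],[0,0.3,0,0,0],[0,0.15,0,0,0],[0,0.05,0,0,0],[0,0,0,0,0]]'
python3 -c "
from h import *
togo([480.3,39.4,155])"
```

```text
time_s: 21.75
position: [552.7, -289.5, 190.8]
orientation: [-0.44, 0.44, 0.554, -0.554]
ft_force: [-0.6, -0.1, -1.3]
gripper_width: 0.185
time_s: 23.25
position: [505.2, -68.0, 190.2]
orientation: [-0.44, 0.44, 0.554, -0.554]
ft_force: [0.5, 0.3, -0.8]
gripper_width: 0.193
time_s: 24.38
position: [480.5, 38.5, 190.1]
orientation: [0.44, -0.44, -0.554, 0.554]
ft_force: [-0.0, -1.4, -0.2]
gripper_width: 0.191
t 24.375 tcp [480.5  38.5 190.1] F [-0.  -1.4 -0.2] open 17.8
tool shift units xyz [3.00e-02 1.17e+00 1.00e-03] toolx [-0.226  0.974 -0.   ] y [-0. -0. -1.] z [-0.974 -0.226  0.   ]
```

```bash
python3 -m pendant '[[0,0.03,0.2,0,0],[0,0,0.3,0,0],[0,0,0.3,0,0],[0,0,0.2,0,0],[0,0,0.12,0,0],[0,0,0.05,0,0],[0,0,0,0,0],[0,0,0,0,0]]'
python3 - <<'E'
from h import *
togo([480.3,39.4,155])
for n in ("side","top"):
    p,d=optics.read_camera(n); np.savez(f"{n}9.npz",p=p,d=d); 
    if n=="side": crop(p,270,170,130,90,6,"pics/s9.png")
    else: crop(p,225,110,120,140,4,"pics/t9.png")
E
```

```text
time_s: 25.38
position: [480.4, 39.6, 155.3]
orientation: [-0.44, 0.44, 0.554, -0.554]
ft_force: [-0.1, -0.3, -1.0]
gripper_width: 0.188
t 25.375 tcp [480.4  39.6 155.3] F [-0.1 -0.3 -1. ] open 17.5
tool shift units xyz [-0.007  0.01   0.004] toolx [-0.226  0.974 -0.   ] y [ 0.  0. -1.] z [-0.974 -0.226 -0.   ]
```

View pics/s9.png

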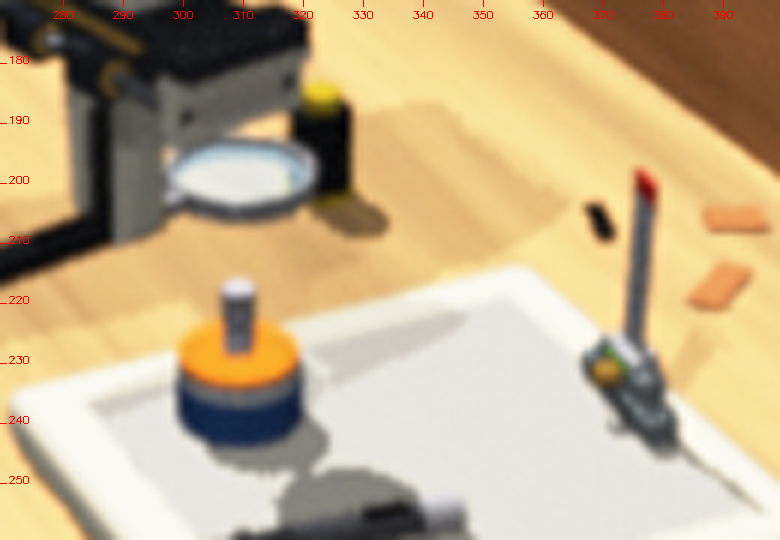

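View pics/t9.png

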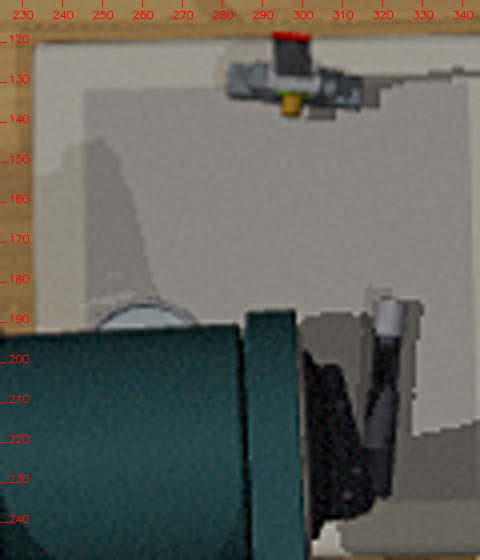

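In the side view the lens ellipse spans columns 297.5–322.5 and rows 193–206, over the knob at (309,217). I overlay the model frame at the target position to check centring and height.

Run:
```python
from h import *
o,p,M=pose()
C=np.array([548.4,55.2,158.5]); t=np.linspace(0,6.2832,120)
for n,(u0,v0,w,h,k) in (("side",(285,180,60,60,10)),("top",(235,175,60,45,10))):
    I=np.load(f"{n}9.npz"); im=cv2.resize(np.ascontiguousarray(I["p"][v0:v0+h,u0:u0+w,::-1]),None,fx=k,fy=k,interpolation=cv2.INTER_CUBIC)
    for z,col in ((C[2]-6,(0,0,255)),(C[2]+6,(0,255,0))):
        uv=np.array([proj(n,[C[0]+35*np.cos(a),C[1]+35*np.sin(a),z]) for a in t])
        cv2.polylines(im,[(((uv-[u0,v0])+.5)*k).astype(np.int32)],True,col,1)
    cv2.imwrite(f"pics/ov_{n}9.png",im)
```

```text
(no output)
```

View pics/ov_side9.png

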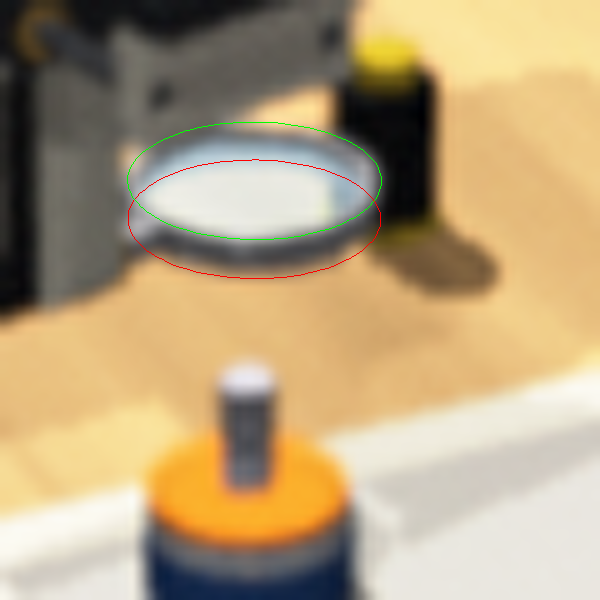

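View pics/ov_top9.png

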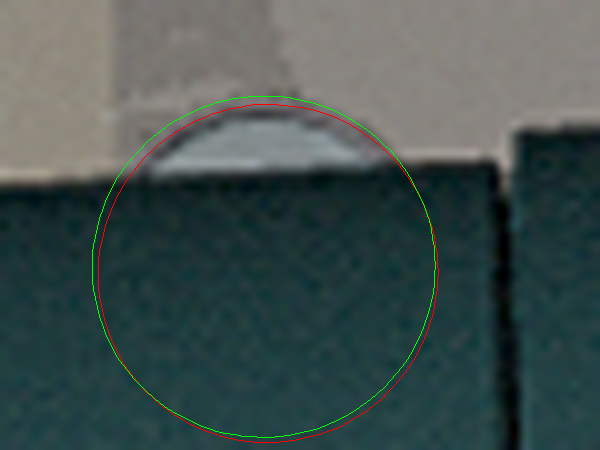

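The overlay agrees within about 1 px, with height centred. One more check of level: the handle's far end.

Run:
```python
from h import *
I=np.load("side9.npz")["p"]; u0,v0,k=240,185,8
im=cv2.resize(np.ascontiguousarray(I[v0:v0+50,u0:u0+90,::-1]),None,fx=k,fy=k,interpolation=cv2.INTER_CUBIC)
T=np.array([480.4,39.6]);d=np.array([.974,.226]);n=np.array([-.226,.974]);z0=152.6
for z in (z0,z0+14):
    q=[proj("side",[*(T+a*d+b*n),z]) for a,b in ((-76,-9),(20,-9),(20,9),(-76,9))]
    cv2.polylines(im,[(((np.array(q)-[u0,v0])+.5)*k).astype(np.int32)],True,(0,255,0),1)
cv2.imwrite("pics/ov_h9.png",im)
o,p,M=pose(); print(o["time_s"],abs(o["joint_vel"]).max())
```

```text
25.475 0.002296717064261487
```

View pics/ov_h9.png

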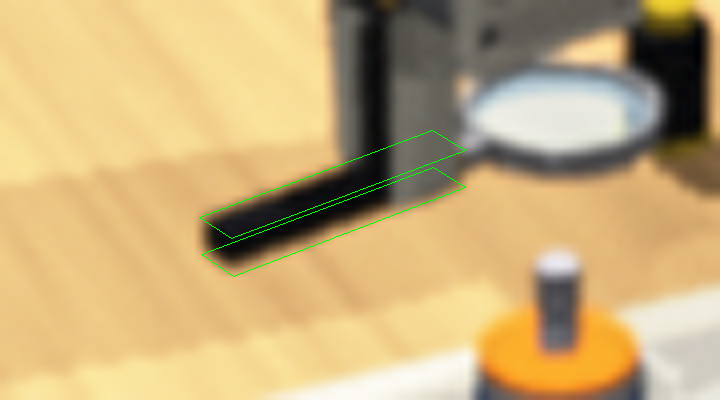

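The handle's end and slope match a level lens, the arm is still, and nothing else touches the lens. Handing in.

```bash
python3 -c "
from workcell import close_job
print(close_job())"
```

```text
the job is handed in; nothing more can be done
None
```

I seated the gauge disc in the die and let go of it. I handed in at about 25.5 s, still holding the steel lens level over the die at the height of the red tip. The job reports no verdict, so what follows is from my own checks.

- **Gauge:** it met the die at about 6 N, at exactly the expected seated height (TCP z = 74 mm). A picture after release shows the flange lying flat on the edge.
- **Lens:** in both views its frame fits the target within about 1 px (2–3 mm). The handle looks level to within about 0.04 rad, the grip was set at 40 N, and the arm was still.
- **Red tip:** I measured it at about 158.5 mm, give or take 2 mm.
- **Die centre:** my first reading was about 3.5 mm off in y, because the die's dark side wall misled it. A fit to the bright edge corrected it before I placed the gauge.
- **Disagreements:** in the overlays the lens frame and handle appeared 1–2 px slimmer than the model. I put this down to rounded edges.
- **Not checked:** I took no pictures at the end to confirm that the punch, spool and hammer had not moved. The moves kept clear of them and I saw no sign of contact.

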